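# Level the counter scale with a wedge

## Robot

A 7-joint arm with a two-finger parallel gripper is mounted at the origin on a cart in front of the work surface, level with it; the furniture and walls round the work are solid. World frame = base frame: x ahead of the robot, y to its left, z up, the work surface at z = 0. Lengths are in m, angles in rad, forces in N, time in s.
With the tool pointing down it reaches from about 0.4 to 0.925 m from the base axis. Payload 4.1 kg.
Tool frame: the origin (TCP) lies midway between the tips of the shut fingers; the grasp point (between the pads) lies ctrl.hold_point_z behind it (ctrl.hold_point_z is the distance from the TCP to the grasp point, in m); z points along the fingers, y is the line along which they close (so a half turn about z gives the same grasp; the last joint's range is limited). The gripper opens to 85 mm and grips with 20 to 120 N. Pads are 22 mm wide; open, the fingers measure 114 mm over their backs; the gripper's body (76 mm by 85 mm) begins 54 mm behind the grasp point. The pads swing forward as they close: fully open they stand 13 mm farther back than shut.
Start: joints at [-1.39, 0.398, 0.045, 1.537, -0.019, 1.207, -0.051], TCP at [0.179, 0.625, 0.231] pointing down, gripper open.
Joint ranges: [-2.82, 2.82], [-0.49, 2.23], [-1.37, 1.46], [0, 2.46], [-1.36, 4.5], [0.23, 2], [-2.94, 2.94]. Speed limits (rad/s): [2.57, 2.57, 3.14, 3.14, 3.14, 3.14, 3.14].

## Interface

Orientations are given as a unit quaternion [x, y, z, w].
In Python, from plant import ctrl gives the robot as it stands. The module is installed in compiled form; this text tells all that it offers.
- The arm moves only by the tool apply_moves, never from a script. Its argument "motion" is a list of rows, each a list of 2 entries, a list of its own where there are three numbers: the shift along the tool's x, y, z in mm, then the turn about the tool's z in rad. In form: [[[dx, dy, dz], spin], ...]. A call has 1 to 20 rows; each row is the pose to reach, as a shift and turn from the pose commanded when the call began, along the tool's axes at that moment; what a row does not reach only later rows make up. A row lasts 1/8 s, in which the tool goes at most 62.5 mm and 10.7 degrees, less where a joint would pass 70% of its speed; a pose out of reach is approached as far as the arm can. A call with a gripper value outside its range is refused whole. "jaw" is the closure, from 0 (fully open) to 1 (shut), set as the call begins (left out, the last holds). The fingers move at their own pace and stop on an object; "newtons" is the grip in N (left out, the last holds). Time passes only in rows, so rows that repeat a pose let the fingers close. It gives the time, the measured TCP pose, the force, the opening and the grip force at its end, in the units of the state.
- ctrl.state(): the state, without advancing time (a new reading comes with each control period).
- ctrl.camera(name): name is "scene" or "top"; returns a dict with "color" (420x560x3 uint8, red, green, blue), "intrinsics" (3x3 intrinsics, pixels), "T" (4x4, takes a point from camera to world coordinates). Camera axes: x right, y down, z forward; pixel columns grow to the right and rows downward; lengths in m; the calibration is good to about 2 mm. A picture is of the moment at which its call begins. There is no depth.
- ctrl.hand_in(): hands the job in; it is judged then, once.
Trained networks look in the newest picture that a camera, given by its name, has taken for a name from the list of things; names that differ only in an ending like _2 or _b are one class to them, and where a whole thing is asked for, a point or a joint stands for the part that bears it (a point fixed in the world has none). Each returns a list of dicts, best first, with "p" (0 to 1); they miss things now and then, are a little off and sometimes report something else, mostly with a low value. They report only what shows in the picture. A call takes as long as a camera call.
- ctrl.trace(camera, target): "mask" (420x560 bool, what is visible of it) and "rect" ([left, top, right, bottom] in pixels, round what is visible of it).
- ctrl.spot_point(camera, target): "at" ([row, column] in pixels: a listed point, or the origin of a listed thing).
The state is a dict: "t": time; "qpos": joint angles; "joint_vel": joint speeds; "joint_efforts": joint torques, N m; "tcp_pos": TCP position; "tcp_rot": TCP orientation; "contact_force": force on the tool from outside, world axes, zero at the start; "wrist_torque": the same for the moment, N m; "gripper_width": finger opening in m; "grasp_force": force on a finger pad.
Only numpy, scipy, OpenCV 4.12 (cv2) and the standard library are available. Lean on these libraries where they do the work, as an engineer would, in place of code of your own. Each camera call takes 0.05 s, during which the arm holds its last target. There are 200 camera calls.

## Task

The shop scale leans to its left (as seen from the robot) because its two left screw feet are turned too far in. Grip the orange wedge and push it, thin end first, under the middle of the scale's left side until the left feet come off the desk and the scale stands level; finish while still gripping the wedge there, so that the feet can be screwed down to the desk. Do not shove the scale away, push on it with the gripper itself or disturb the other things.

Things in the scene. Friction and masses are not known exactly. Their poses are not given: they have to be found in the camera images.
- scale: White counter scale, about 1 kg, loose: keypad at the front (-x), steel platter, pole display at the rear. Housing 220 (x) by 210 mm (y), flat underside; platter top 57 mm, pole top 207 mm above it. Origin at the centre of the underside, x to the rear, y to its left, z square to the platter. It leans 0.035 rad down to its left at the start and tips about its right feet when lifted at the left
- left_edge (a point): Middle of the lower left edge of the scale's housing (scale x = 0, y = +105 mm, z = 0), where the wedge goes under: about 7 mm above the desk at the start, 14 mm when the scale is level. The opening between the two left feet is 148 mm wide
- foot_left_front (a point): Underside of the left front rubber screw foot (scale x = -85, y = +85 mm), 22 mm across, 8 mm below the housing: 0 mm above the desk at the start, 6 mm when the scale is level
- foot_left_rear (a point): Underside of the left rear foot (x = +85, y = +85 mm), likewise
- foot_right_front (a point): Underside of the right front foot (x = -85, y = -85 mm), 14 mm below the housing; it stays on the desk, which its rubber grips
- foot_right_rear (a point): Underside of the right rear foot (x = +85, y = -85 mm), likewise
- wedge: Orange plastic levelling wedge lying flat, loose, 190 mm long (x), 40 mm wide (y), about 100 g: 3 mm thick at the thin end (+x), rising evenly 1 mm in 7 to 30 mm at the thick end (-x), 14 mm thick 77 mm from the thin end; a scored cross line for every 2 mm of thickness. Slippery sole and slope, upright ribbed sides. Origin at the centre of the sole, z up
- wedge_tip (a point): Middle of the thin end of the wedge, at the sole (wedge x = +95 mm)
- wedge_grip (a point): Place to grip, across the 40 mm width: wedge x = -65 mm, 16 mm above the sole (the wedge is 26 mm thick there)
- stapler: Bystander: red and black stapler, 34 x 130 x 48 mm, origin under its centre, stands beyond the wedge
- card_terminal: Bystander: dark card payment terminal, 150 x 72 x 42 mm, origin under its centre, lies left of the wedge
- receipt_roll: Bystander: white paper roll standing on end, 41 mm across, 57 mm high, origin under its centre, stands beyond the wedge's path

How it is judged:
By the outcome, as a careful person would: the job done as asked, in the order asked, and still so for the second after the job is handed in, while the arm keeps its last pose, push and grip.
It also fails if it takes over 42 s, if anything falls off the work surface, if the arm or the gripper's body presses on something with over 40 N, if the wrist force passes 120 N, or if a joint passes its speed limit or range.

## Working session

There is one attempt and no reset: what is moved stays moved. The work goes in short steps, Python scripts to look and compute and a tool call to move; the robot and the scene stay as the last step left them, time stands still between calls to the robot, and variables do not carry over. Pictures are saved under pics/ and viewed, at most 10 in all, crops included, and the job is handed in when it is done.

Besides the shell and the picture viewer there is one more tool, called after "Emit:" as name(argument=value, ...), one argument or row to a line, values as JSON. apply_moves: Moves the arm, as the interface text tells. Its arguments: {"type":"object","properties":{"motion":{"type":"array","items":{"type":"array"}},"jaw":{"type":"number"},"newtons":{"type":"number"}},"required":["motion"]}

```bash
mkdir -p pics; cat > h.py <<'E'
import numpy as np, cv2
from plant import ctrl
def ray(c,rc):
    K=c["intrinsics"];T=c["T"]
    d=T[:3,:3]@np.linalg.solve(K,[rc[1],rc[0],1.]); return T[:3,3],d
def onplane(c,rc,z):
    o,d=ray(c,rc); return o+d*(z-o[2])/d[2]
def proj(c,p):
    T=c["T"]; q=c["intrinsics"]@(T[:3,:3].T@(np.asarray(p)-T[:3,3])); return q[:2]/q[2]
def snap(n,f=None):
    c=ctrl.camera(n)
    if f: cv2.imwrite("pics/"+f,c["color"][:,:,::-1])
    return c
E
cat > m.py <<'E'
from h import *
np.set_printoptions(precision=4,suppress=True)
H=dict(left_edge=.007,foot_left_front=0,foot_left_rear=0,wedge=0,wedge_tip=0,wedge_grip=.016,scale=.0105,stapler=0,card_terminal=0,receipt_roll=0)
import sys
for n in ("top","scene"):
    c=snap(n,f"{n}{sys.argv[1]}.png"); print(n,c["T"][:3,3])
    for k,z in H.items():
        r=ctrl.spot_point(n,k)
        for q in r[:2]: print(k,round(q["p"],2),np.round(q["at"],1),onplane(c,q["at"],z))
s=ctrl.state(); print(s, ctrl.hold_point_z)
E
python3 m.py 0
```

```text
top [0.334  0.0334 1.2091]
left_edge 0.89 [225.  349.8] [ 0.5182 -0.1794  0.007 ]
foot_left_front 0.85 [254.4 349.4] [ 0.4342 -0.1784  0.    ]
foot_left_rear 0.86 [198.2 354.5] [ 0.5989 -0.1953  0.    ]
wedge 0.9 [231.5 225.2] [0.4932 0.1796 0.    ]
wedge_tip 0.83 [230.8 260.6] [0.4973 0.0774 0.    ]
wedge_grip 0.69 [244.7 203.1] [0.4522 0.2389 0.016 ]
scale 0.89 [231.8 383.9] [ 0.4999 -0.2761  0.0105]
scale 0.33 [247.  206.9] [0.4464 0.2287 0.0105]
stapler 0.94 [180.1 234. ] [0.6467 0.1598 0.    ]
card_terminal 0.62 [245.2 146.2] [0.4491 0.4051 0.    ]
receipt_roll 0.67 [181.8 289.7] [ 0.6447 -0.0048  0.    ]
receipt_roll 0.36 [225.  348.3] [ 0.5192 -0.1762  0.    ]
scene [-0.0009 -0.7151  0.7425]
foot_left_front 0.81 [293.  289.6] [ 0.4293 -0.1804  0.    ]
foot_left_front 0.68 [186.4 278.8] [0.6594 0.1636 0.    ]
wedge 0.55 [207.8 221.3] [0.4725 0.1754 0.    ]
wedge_tip 0.55 [218.  250.4] [0.5102 0.0902 0.    ]
wedge_grip 0.94 [200.1 203.2] [0.4412 0.2163 0.016 ]
wedge_grip 0.45 [297.6 347.5] [ 0.5091 -0.2752  0.016 ]
scale 0.68 [173.4 176. ] [0.4475 0.3926 0.0105]
scale 0.65 [297.8 346.2] [ 0.5103 -0.2706  0.0105]
stapler 0.93 [188.6 278.8] [0.6526 0.1546 0.    ]
card_terminal 0.83 [172.2 174.3] [0.4529 0.4178 0.    ]
receipt_roll 0.74 [212.4 308.3] [0.6474 0.0166 0.    ]
{'t': 1.1, 'qpos': array([-1.39  ,  0.3984,  0.0451,  1.5366, -0.0187,  1.2069, -0.0507]), 'joint_vel': array([ 0.0013,  0.0001, -0.0007, -0.0018,  0.0005, -0.0005,  0.0009]), 'joint_efforts': array([ -0.0001, -47.5031,   1.3632, -25.4526,   0.0116,   0.0011,
         0.    ]), 'tcp_pos': array([0.1795, 0.6247, 0.2314]), 'tcp_rot': array([0.1394, 0.9902, 0.0001, 0.    ]), 'contact_force': array([-0.1909, -0.3992, -0.3321]), 'wrist_torque': array([ 0.0109,  0.0106, -0.0301]), 'grasp_force': 0.0, 'gripper_width': 0.08504408814957216} 0.0187
```

View pics/top0.png

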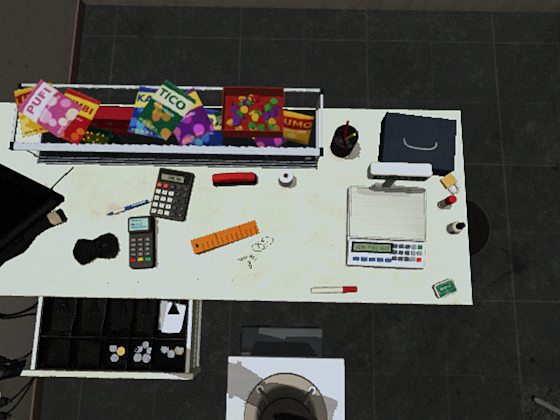

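View pics/scene0.png

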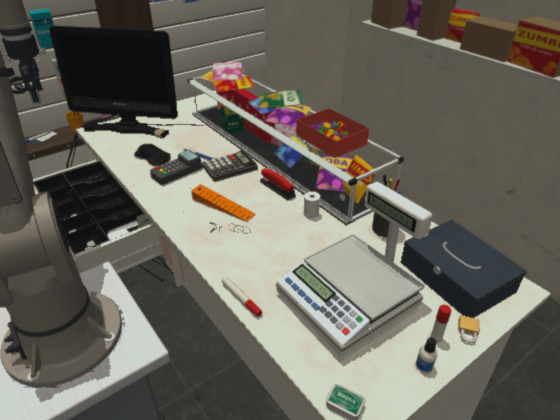

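Top view: the wedge runs from (192,247) at the thick end to (258,225) at the thin end. The scale's left side is at about column 347, rows 188-266. The scene view agrees, and the path between them is clear apart from the pen at the desk's front edge. Next I'll refine both poses.

```bash
cat > w.py <<'E'
from h import *
from scipy.optimize import minimize
def corners(p):
    x,y,a=p; c,s=np.cos(a),np.sin(a)
    P=[(sx*.095,sy*.02,z) for sx in(-1,1) for sy in(-1,1) for z in(0,.03 if sx<0 else .003)]
    return [(x+c*u-s*v,y+s*u+c*v,z) for u,v,z in P]
def omask(c):
    m=np.uint8(cv2.inRange(cv2.cvtColor(c["color"],cv2.COLOR_RGB2HSV),(6,130,80),(24,255,255))>0)
    return m
def sil(c,p,S=8):
    im=np.zeros((420,560),np.uint8)
    pts=np.array([proj(c,q) for q in corners(p)])
    h=cv2.convexHull(np.float32(pts))[:,0]
    x0,y0=np.floor(h.min(0)-6).astype(int); w,hh=(np.ceil(h.max(0)+6)-[x0,y0]).astype(int)
    b=np.zeros((hh*S,w*S),np.uint8); cv2.fillConvexPoly(b,np.int32(((h-[x0,y0]+.5)*S)),255)
    im[y0:y0+hh,x0:x0+w]=cv2.resize(b,(w,hh),interpolation=cv2.INTER_AREA); return im/255.
def fit(cams,p0):
    ms=[]
    for n,c in cams.items():
        m=omask(c); s=cv2.dilate(np.uint8(sil(c,p0)>0),np.ones((25,25))); m=m*s; ms.append((c,m.astype(float)))
    f=lambda p:sum(np.abs(cv2.GaussianBlur(sil(c,p)-m,(0,0),1)).sum()/m.sum() for c,m in ms)
    r=min((minimize(f,p0,method="Nelder-Mead",options=dict(initial_simplex=np.array([p0]*4)+k*np.array([[0,0,0],[.01,0,0],[0,.01,0],[0,0,.1]]))) for k in(1,-1)),key=lambda r:r.fun)
    return r.x,r.fun
E
python3 - <<'E'
from w import *
np.set_printoptions(precision=4,suppress=True)
cs={n:snap(n) for n in("top","scene")}
p0=[.485,.175,-1.25]
print(fit(cs,p0)); 
for n in cs: print(n,fit({n:cs[n]},p0))
for n in cs:
    for k,z in dict(foot_right_front=0,foot_right_rear=0,foot_left_front=0,foot_left_rear=0,left_edge=.007).items():
        for q in ctrl.spot_point(n,k)[:1]: print(n,k,round(q["p"],2),onplane(cs[n],q["at"],z))
a=cs["top"]["color"][150:290,320:450,::-1]; a=cv2.resize(a,None,fx=4,fy=4,interpolation=cv2.INTER_CUBIC)
b=cs["scene"]["color"][170:350,240:440,::-1];b=cv2.resize(b,None,fx=3,fy=3,interpolation=cv2.INTER_CUBIC)
cv2.imwrite("pics/a.png",a);cv2.imwrite("pics/b.png",b)
E
```

```text
(array([ 0.4785,  0.1793, -1.2273]), np.float64(0.18504990399814603))
top (array([ 0.4776,  0.1789, -1.2146]), np.float64(0.08121057195838383))
scene (array([ 0.4801,  0.1807, -1.2313]), np.float64(0.09234533639067821))
top foot_left_front 0.75 [ 0.4357 -0.183   0.    ]
top foot_left_rear 0.82 [ 0.6006 -0.1886  0.    ]
top left_edge 0.74 [ 0.5123 -0.175   0.007 ]
scene foot_right_front 0.65 [ 0.4239 -0.3536  0.    ]
scene foot_right_rear 0.71 [0.6478 0.1544 0.    ]
scene foot_left_front 0.69 [ 0.4291 -0.1852  0.    ]
scene foot_left_rear 0.74 [ 0.4241 -0.3528  0.    ]
scene left_edge 0.44 [ 0.4261 -0.1892  0.007 ]
```

View pics/a.png

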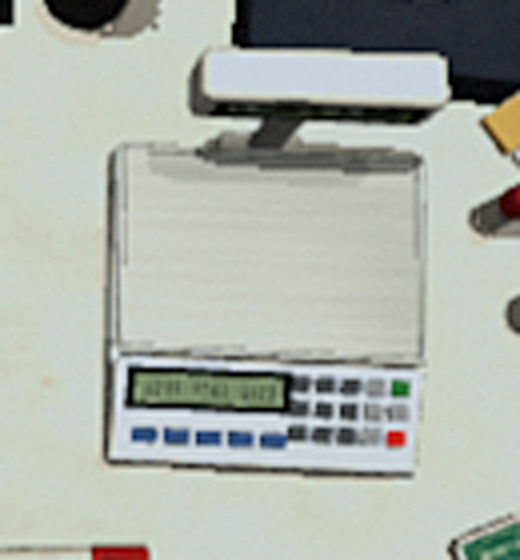

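View pics/b.png

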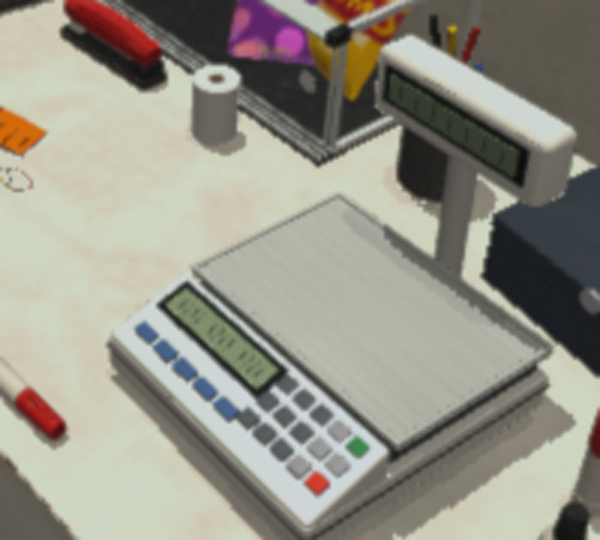

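Top crop: the housing's bottom silhouette has corners at about (107,462), (412,475) and (113,150), so the scale is yawed by about -0.045 rad. The scene crop agrees. Now I'll compute the edge position and the tool shifts.

```bash
cat > g.py <<'E'
from h import *
from scipy.spatial.transform import Rotation as Ro
np.set_printoptions(precision=4,suppress=True)
def to(target,yaw_y):
    "shift in tool mm to target TCP; spin so tool y is along world angle yaw_y (mod pi)"
    s=ctrl.state(); R=Ro.from_quat(s["tcp_rot"]).as_matrix()
    d=R.T@(np.array(target)-s["tcp_pos"])*1e3
    a=np.arctan2(R[1,1],R[0,1]); sp=-(yaw_y-a); sp=(sp+np.pi/2)%np.pi-np.pi/2
    return d,sp
E
python3 - <<'E'
from g import *
c=snap("top")
for u,v,z in((106,463,.007),(412,476,.014),(113,150,.007)):
    print(onplane(c,(150+v/4-.4,320+u/4-.4),z))
w=np.array([.4785,.1793]);a=-1.225
g=w-.065*np.array([np.cos(a),np.sin(a)]); print(g)
print(to([*g,.1],a+np.pi/2))
E
```

```text
[ 0.4024 -0.1675  0.007 ]
[ 0.3972 -0.3812  0.014 ]
[ 0.6302 -0.175   0.007 ]
[0.4565 0.2405]
(array([-372.3199, -292.8777,  131.3211]), np.float64(0.9452264031556044))
```

Emit:
apply_moves(
  motion=[
    [[-37,-29,0],0.1],
    [[-74,-58,0],0.2],
    [[-112,-88,10],0.3],
    [[-149,-117,20],0.4],
    [[-186,-146,30],0.5],
    [[-223,-176,50],0.6],
    [[-260,-205,70],0.7],
    [[-298,-234,90],0.8],
    [[-335,-264,110],0.9],
    [[-360,-283,125],0.945],
    [[-372,-293,131],0.945],
    [[-372,-293,131],0.945],
    [[-372,-293,131],0.945],
    [[-372,-293,131],0.945],
  ],
  jaw=0,
  newtons=60,
)

```text
t: 3.5
tcp_pos: [0.4558, 0.2418, 0.1007]
tcp_rot: [0.574, 0.819, 0.001, -0.0]
contact_force: [0.4, -0.2, 0.1]
gripper_width: 0.085
grasp_force: 0.0
```

```bash
python3 - <<'E'
from g import *
from w import fit
g=np.array([.4565,.2405]);a=-1.225
print(ctrl.state()["tcp_pos"],to([*g,.0015],a+np.pi/2))
c=snap("top","t2.png"); print(fit({"top":c},[.4785,.1793,-1.225]),proj(c,[*g,.016]))
d=snap("scene"); print(fit({"scene":d},[.4785,.1793,-1.225]))
cv2.imwrite("pics/c.png",np.vstack([cv2.resize(i[y:y+100,160:300,::-1],None,fx=4,fy=3,interpolation=2) for i,y in((c["color"],190),(d["color"],140))]))
E
```

```text
[0.4558 0.2418 0.1007] (array([-1.5918,  0.137 , 99.2399]), np.float64(0.002307304730156945))
(array([ 0.4799,  0.1723, -1.2183]), np.float64(0.24595734888376125)) [202.5949 243.1671]
(array([ 0.4793,  0.1801, -1.2286]), np.float64(0.07998792523401421))
```

View pics/c.png

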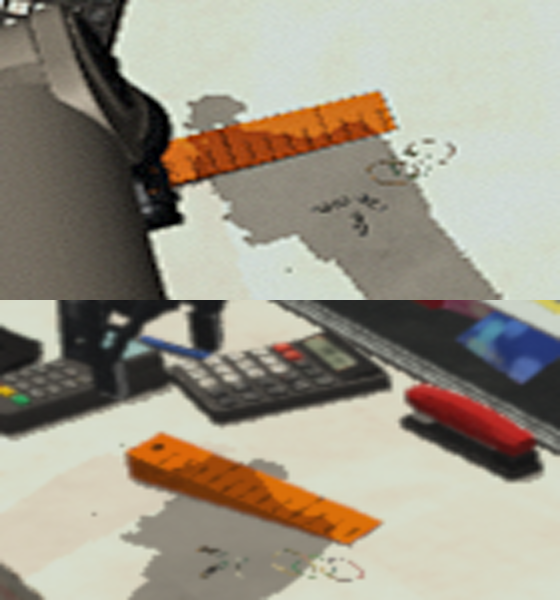

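The fingers hang above the thick end and straddle the wedge. Lower, then close.

Emit:
apply_moves(
  motion=[
    [[-1,0,25],0],
    [[-1.5,0,50],0],
    [[-1.5,0,75],0],
    [[-1.5,0,90],0],
    [[-1.5,0,97],0],
    [[-1.5,0,99],0],
    [[-1.5,0,99],0],
    [[-1.5,0,99],0],
  ],
)

```text
t: 4.6
tcp_pos: [0.4571, 0.2394, 0.0019]
tcp_rot: [0.575, 0.818, 0.001, 0.0]
contact_force: [-0.2, 0.4, -0.1]
gripper_width: 0.0858
grasp_force: 0.0
```

Emit:
apply_moves(
  motion=[
    [[0,0,0],0],
    [[0,0,0],0],
    [[0,0,0],0],
    [[0,0,0],0],
    [[0,0,0],0],
    [[0,0,0],0],
    [[0,0,0],0],
    [[0,0,0],0],
  ],
  jaw=1,
  newtons=60,
)

```text
t: 5.6
tcp_pos: [0.4571, 0.2393, 0.0017]
tcp_rot: [0.575, 0.818, 0.0, 0.0]
contact_force: [-0.3, 0.5, 5.8]
gripper_width: 0.0392
grasp_force: 62.0
```

```bash
cat > plan.py <<'E'
from g import *
from w import fit
import sys
p0=eval(sys.argv[1])
cs={n:snap(n) for n in("top","scene")}
for n in cs: print(n,fit({n:cs[n]},p0))
s=ctrl.state(); print(s["t"],s["tcp_pos"],s["contact_force"],s["gripper_width"],s["grasp_force"])
R=Ro.from_quat(s["tcp_rot"]).as_matrix(); a=np.arctan2(R[1,1],R[0,1])-np.pi/2; a=(a+np.pi)%np.pi-np.pi; print("tool yaw",a)
E=np.array([.515,-.171]); yw=-.037; L=np.array([-np.sin(yw),np.cos(yw)]) # scale left axis
for off in (.16,.083): print(off,to([*(E+off*L),s["tcp_pos"][2]],yw))
E
python3 plan.py "[.4785,.1793,-1.225]"
```

```text
top (array([ 0.4796,  0.1737, -1.2209]), np.float64(0.4724578197326139))
scene (array([ 0.4801,  0.1803, -1.2543]), np.float64(0.26063617694574603))
5.7 [0.4571 0.2393 0.0017] [0.0339 0.0118 5.1156] 0.03881713003155215 62.01340802013874
tool yaw -1.2247225187215438
0.16 (array([-257.2012,  -24.8739,   -0.1034]), np.float64(0.3830738080733527))
0.083 (array([-328.6202,  -53.6545,   -0.1519]), np.float64(0.3830738080733527))
```

Emit:
apply_moves(
  motion=[
    [[-12,-1,-0.7],0.02],
    [[-30,-2,-0.7],0.05],
    [[-50,-3,-0.7],0.09],
    [[-70,-4,-0.7],0.13],
    [[-90,-5,-0.7],0.17],
    [[-110,-6,-0.7],0.2],
    [[-130,-7,-0.7],0.24],
    [[-150,-8,-0.7],0.28],
    [[-170,-10,-0.7],0.32],
    [[-190,-11,-0.7],0.35],
    [[-210,-12,-0.7],0.383],
    [[-224,-13,-0.7],0.383],
    [[-230,-14,-0.7],0.383],
    [[-230,-14,-0.7],0.383],
    [[-230,-14,-0.7],0.383],
  ],
)

```text
t: 7.58
tcp_pos: [0.5213, 0.0189, 0.0019]
tcp_rot: [0.72, 0.694, 0.0, -0.0]
contact_force: [-0.4, 0.1, -0.6]
gripper_width: 0.039
grasp_force: 61.2
```

```bash
python3 plan.py "[.517,-.045,-1.608]"; python3 - <<'E'
from g import *
c=snap("top");d=snap("scene")
for n,q in(("top",c),("scene",d)):
    for k,z in dict(wedge_tip=0,left_edge=.007,foot_left_front=0,foot_left_rear=0).items():
        for r in ctrl.spot_point(n,k)[:1]: print(n,k,round(r["p"],2),onplane(q,r["at"],z))
a=cv2.resize(c["color"][180:280,270:430,::-1],None,fx=5,fy=3,interpolation=2)
b=cv2.resize(d["color"][190:330,210:370,::-1],None,fx=5,fy=5,interpolation=2)[200:500]
a[::,::]=a; cv2.imwrite("pics/d.png",np.vstack([a,b]))
E
```

```text
top (array([ 0.5186, -0.0526, -1.6208]), np.float64(0.9178569496070328))
scene (array([ 0.523 , -0.0241, -1.6199]), np.float64(0.3181648580519213))
7.675 [0.5213 0.0188 0.0019] [-0.09   -0.4533 -1.4488] 0.0385825795171028 61.216949466615915
tool yaw -1.606439715539065
0.16 (array([-29.9088,   0.6514,  -0.0162]), np.float64(0.0013566112558314192))
0.083 (array([-106.9087,    0.5469,   -0.0575]), np.float64(0.0013566112558314192))
top wedge_tip 0.83 [ 0.5088 -0.1385  0.    ]
top left_edge 0.65 [ 0.5172 -0.173   0.007 ]
top foot_left_front 0.83 [ 0.431  -0.1767  0.    ]
top foot_left_rear 0.56 [ 0.6018 -0.1871  0.    ]
scene wedge_tip 0.79 [ 0.5132 -0.1296  0.    ]
scene foot_left_front 0.82 [ 0.4253 -0.1835  0.    ]
```

View pics/d.png

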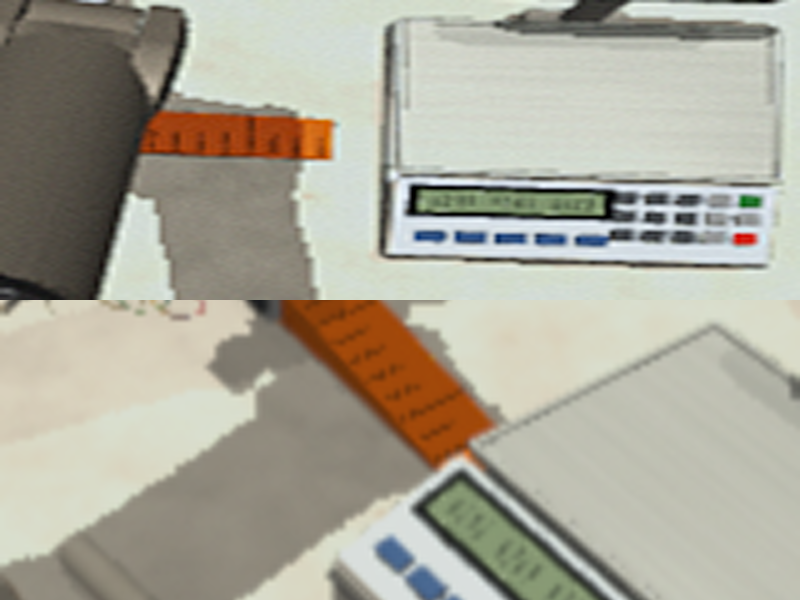

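The wedge lies straight, with its tip at about (336,226) in the top image and the scale edge at about (346.5,226). That is a gap of about 29 mm, matching the arithmetic. Push in, watching for first contact.

Emit:
apply_moves(
  motion=[
    [[-8,0,0],0],
    [[-18,0.2,0],0],
    [[-28,0.4,0],0],
    [[-36,0.6,0],0],
    [[-43,0.6,0],0],
    [[-48,0.6,0],0],
    [[-50,0.6,0],0],
    [[-50,0.6,0],0],
  ],
)

```text
t: 9.18
tcp_pos: [0.5203, -0.032, 0.002]
tcp_rot: [0.72, 0.694, 0.0, -0.0]
contact_force: [-0.1, 0.7, -1.1]
gripper_width: 0.0387
grasp_force: 61.2
```

Emit:
apply_moves(
  motion=[
    [[-2,0,0],0],
    [[-4,0,0],0],
    [[-6,0,0],0],
    [[-6,0,0],0],
  ],
)

```text
t: 9.68
tcp_pos: [0.52, -0.0379, 0.0019]
tcp_rot: [0.72, 0.694, 0.0, -0.0]
contact_force: [-0.4, 0.5, -1.8]
gripper_width: 0.0387
grasp_force: 61.2
```

Emit:
apply_moves(
  motion=[
    [[-1.5,0,0],0],
    [[-3,0,0],0],
    [[-4,0,0],0],
    [[-4,0,0],0],
  ],
)

```text
t: 10.18
tcp_pos: [0.52, -0.0414, 0.002]
tcp_rot: [0.72, 0.694, 0.0, -0.0]
contact_force: [-0.2, 4.9, -1.6]
gripper_width: 0.0386
grasp_force: 61.2
```

Emit:
apply_moves(
  motion=[
    [[-1.5,0,0],0],
    [[-3,0,0],0],
    [[-4,0,0],0],
    [[-4,0,0],0],
  ],
)

```text
t: 10.68
tcp_pos: [0.5197, -0.0463, 0.002]
tcp_rot: [0.72, 0.694, -0.0, 0.0]
contact_force: [0.2, 3.8, -1.4]
gripper_width: 0.0393
grasp_force: 61.2
```

Contact came at TCP y ≈ -0.040, so the scale should be level at about y ≈ -0.087. That matches the visual estimate of -0.088.

Emit:
apply_moves(
  motion=[
    [[-2,0,0.2],0],
    [[-5,0,0.4],0],
    [[-8,0,0.4],0],
    [[-11,0,0.4],0],
    [[-14,0,0.4],0],
    [[-17,0,0.4],0],
    [[-20,0,0.4],0],
    [[-20,0,0.4],0],
  ],
)

```text
t: 11.68
tcp_pos: [0.519, -0.0666, 0.0017]
tcp_rot: [0.72, 0.694, -0.0, 0.0]
contact_force: [0.9, 3.3, -0.6]
gripper_width: 0.0389
grasp_force: 61.3
```

Emit:
apply_moves(
  motion=[
    [[-2,0,0],0],
    [[-5,0,0],0],
    [[-8,0,0],0],
    [[-11,0,0],0],
    [[-14,0,0],0],
    [[-16,0,0],0],
    [[-17,0,0],0],
    [[-17,0,0],0],
  ],
)

```text
t: 12.68
tcp_pos: [0.5185, -0.0827, 0.0017]
tcp_rot: [0.72, 0.694, 0.0, -0.0]
contact_force: [0.5, 5.0, -0.2]
gripper_width: 0.0385
grasp_force: 61.4
```

```bash
python3 - <<'E'
from g import *
s=ctrl.state(); print(s["t"],s["tcp_pos"],s["contact_force"])
c=snap("top");d=snap("scene")
for n,q in(("top",c),("scene",d)):
    for k,z in dict(left_edge=.014,foot_left_front=.006,foot_left_rear=.006).items():
        for r in ctrl.spot_point(n,k)[:1]: print(n,k,round(r["p"],2),onplane(q,r["at"],z))
a=cv2.resize(c["color"][180:280,270:430,::-1],None,fx=5,fy=3,interpolation=2)
b=cv2.resize(d["color"][190:330,210:370,::-1],None,fx=5,fy=5,interpolation=2)[200:500]
cv2.imwrite("pics/e.png",np.vstack([a,b]))
# vertical motion of the scale in the scene view between start and now: track features
o=cv2.imread("pics/scene0.png",0);n=cv2.cvtColor(d["color"],cv2.COLOR_RGB2GRAY)
for nm,(x0,y0,x1,y1) in dict(keypad=(280,262,365,345),display=(362,180,432,240)).items():
    m=np.zeros_like(o);m[y0:y1,x0:x1]=255
    p=cv2.goodFeaturesToTrack(o,25,.05,5,mask=m); q,st,_=cv2.calcOpticalFlowPyrLK(o,n,p,None)
    st=st.ravel()>0
    for A,B in zip(p[st,0],q[st,0]): print(nm,A,B-A)
E
```

```text
12.675 [ 0.5185 -0.0827  0.0017] [ 0.4899  5.0093 -0.245 ]
top left_edge 0.83 [ 0.514  -0.1695  0.014 ]
top foot_left_front 0.74 [ 0.4285 -0.1773  0.006 ]
scene foot_left_front 0.67 [ 0.4285 -0.1852  0.006 ]
keypad [331. 300.] [ 0.7991 -0.0909]
keypad [293. 271.] [-33.5809 -93.1907]
keypad [342. 307.] [0.8031 0.2423]
keypad [323. 313.] [ 0.6842 -0.0825]
keypad [303. 297.] [ 0.5567 -0.7265]
keypad [302. 264.] [ -87.0898 -158.8264]
keypad [310. 304.] [ 0.5639 -0.5352]
keypad [329. 318.] [0.7254 0.1299]
keypad [297. 291.] [  1.1038 -16.1416]
keypad [335. 313.] [0.765  0.1737]
keypad [330. 307.] [ 0.7634 -0.0337]
keypad [293. 282.] [-18.6155 -51.4954]
keypad [343. 314.] [0.7654 0.3318]
keypad [340. 330.] [0.7266 0.4759]
keypad [337. 302.] [0.7721 0.0941]
keypad [285. 279.] [-13.3628 -23.9783]
keypad [336. 320.] [0.7544 0.3232]
keypad [362. 319.] [0.9051 0.8292]
keypad [333. 293.] [-29.1037 -40.0902]
keypad [318. 310.] [ 0.6687 -0.2986]
keypad [349. 331.] [0.8499 0.6834]
keypad [345. 334.] [0.8041 0.7224]
keypad [350. 308.] [0.8188 0.4082]
keypad [322. 306.] [ 0.696  -0.2203]
keypad [356.
[... 182 characters left out ...]
8. 186.] [ 1.8595 -0.403 ]
display [399. 228.] [ 0.6901 -0.3853]
display [369. 192.] [ 2.0715 -0.4445]
display [413. 231.] [ 1.1949 -0.0302]
display [366. 207.] [ 0.9149 -0.605 ]
display [386. 184.] [ 0.5067 -1.4973]
display [405. 239.] [ 0.5124 -0.1987]
display [381. 237.] [0.7715 0.1473]
display [430. 214.] [3.2709 1.7013]
display [395. 189.] [ 0.332  -1.5768]
display [399. 180.] [ 0.6323 -1.3432]
display [376. 182.] [ 1.955  -0.6266]
display [415. 220.] [2.8547 1.5988]
display [372. 229.] [ 0.1785 -0.123 ]
display [386. 238.] [1.2245 0.2788]
display [427. 234.] [ 2.4084 -0.5759]
display [365. 197.] [ 1.8981 -0.7571]
display [406. 234.] [ 0.7803 -0.1939]
display [422. 219.] [3.0001 1.433 ]
```

View pics/e.png

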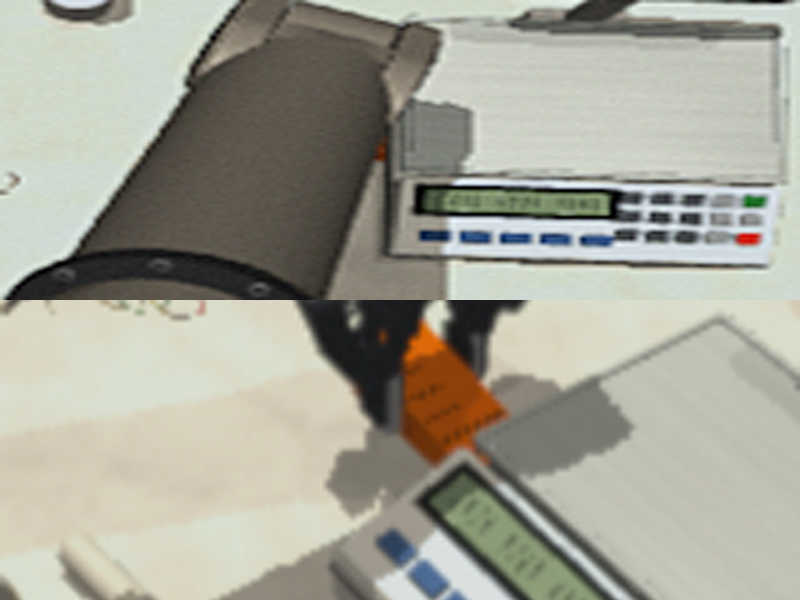

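Top view: the wedge has gone under the left side at about row 230, and the scale's outline is almost unmoved. I'll fit the tilt and slide from the image motion in both views.

```bash
cat > tilt.py <<'E'
from g import *
from scipy.optimize import least_squares
E=np.array([.515,-.171]);yw=-.037
ctr=np.array([*(E-.105*np.array([-np.sin(yw),np.cos(yw)])),.0105])
R0=Ro.from_euler("ZX",[yw,-0.035]) # lean: rotate about scale x... sign: left side down
assert R0.apply([0,1,0])[2]<0
regs=dict(scene=[((296,262,365,345),.040),((330,260,420,305),.057),((364,178,430,235),.19)],top=[((346,240,426,268),.045),((352,186,425,238),.057),((372,163,432,178),.207)])
P,Q,N=[],[],[]
cams={}
for n in regs:
    c=snap(n);cams[n]=c;o=cv2.imread(f"pics/{n}0.png",0);w=cv2.cvtColor(c["color"],cv2.COLOR_RGB2GRAY)
    for (x0,y0,x1,y1),h in regs[n]:
        m=np.zeros_like(o);m[y0:y1,x0:x1]=255
        p=cv2.goodFeaturesToTrack(o,40,.05,4,mask=m);q,st,e=cv2.calcOpticalFlowPyrLK(o,w,p,None,winSize=(11,11))
        b,_,_=cv2.calcOpticalFlowPyrLK(w,o,q,None,winSize=(11,11))
        for A,B,s,C in zip(p[:,0],q[:,0],st.ravel(),b[:,0]):
            if s and np.linalg.norm(B-A)<6 and np.linalg.norm(C-A)<.3:
                O,d=ray(c,A[::-1]); nr=R0.apply([0,0,1]); X=O+d*((ctr+h*nr-O)@nr)/(d@nr)
                P.append(R0.inv().apply(X-ctr));Q.append(B-A);N.append(n)
P=np.array(P);Q=np.array(Q);piv=np.array([0,-.085,-.014])
def res(v):
    dt,tx,ty,ya=v[:4]; R=Ro.from_euler("ZX",[yw+ya,-.035+dt]); pw=ctr+R0.apply(piv)+[tx,ty,0]
    A=ctr+R0.apply(P);B=pw+R.apply(P-piv)
    return np.concatenate([proj(cams[n],b)-proj(cams[n],a)-q for n,a,b,q in zip(N,A,B,Q)])
r=least_squares(res,[.03,0,0,0],loss="soft_l1",f_scale=.3,x_scale=[.01,.001,.001,.01])
cov=np.linalg.inv(r.jac.T@r.jac)*.1
print(len(P),"dtilt,tx,ty,dyaw",r.x,"sd",np.sqrt(np.diag(cov)),"med res",np.median(abs(res(r.x))))
s=ctrl.state();print(s["t"],s["tcp_pos"],s["contact_force"])
E
python3 tilt.py
```

```text
80 dtilt,tx,ty,dyaw [ 0.0233  0.0002 -0.0004  0.0024] sd [0.0031 0.0001 0.0002 0.0017] med res 0.16520314272946734
13.175 [ 0.5185 -0.0827  0.0017] [ 0.7971  5.3554 -0.3589]
```

```bash
cat >> tilt.py <<'E'
for n in("scene","top"):
    for lo,hi in((0,.05),(.05,.06),(.15,.3)):
        k=np.array([a==n and lo<p[2]<hi for a,p in zip(N,P)])
        if k.sum()<3: print(n,lo,k.sum()); continue
        kk=np.repeat(k,2)
        q=least_squares(lambda v:res([v[0],0,0,0])[kk],[.03],loss="soft_l1",f_scale=.2)
        print(n,lo,k.sum(),q.x,np.median(Q[k],0),np.median(abs(q.fun)))
E
python3 tilt.py
```

```text
80 dtilt,tx,ty,dyaw [ 0.0233  0.0002 -0.0004  0.0024] sd [0.0031 0.0001 0.0002 0.0017] med res 0.16808666157857033
13.275 [ 0.5184 -0.0827  0.0017] [ 0.7712  5.3535 -0.2775]
scene 0 30 [0.0385] [0.7534 0.3191] 0.09574902103258864
scene 0.05 9 [0.018] [ 0.464  -0.0209] 0.15055295655116652
scene 0.15 19 [0.0099] [ 0.7912 -0.3427] 0.7751085216942357
top 0 10 [0.0358] [0.8382 0.0024] 0.08604452320372502
top 0.05 8 [0.0415] [ 1.2085 -0.0354] 0.08412790077876764
top 0.15 4 [0.0319] [ 3.2342 -0.2181] 0.0924721169181737
```

The unreliable regions are the scene display and the platter. The good ones (keypad, and pole top in the top view) give about 0.031-0.032 rad of tilt with no real slide. That matches the wedge arithmetic of 13.2 mm, so about 4 mm of push remains.

Emit:
apply_moves(
  motion=[
    [[-1.5,0,0],0],
    [[-3,0,0],0],
    [[-4.5,0,0],0],
    [[-4.5,0,0],0],
    [[-4.5,0,0],0],
    [[-4.5,0,0],0],
  ],
)

```text
t: 14.02
tcp_pos: [0.5183, -0.0873, 0.0017]
tcp_rot: [0.72, 0.694, 0.0, -0.0]
contact_force: [1.0, 4.6, -0.1]
gripper_width: 0.0386
grasp_force: 61.4
```

```bash
python3 tilt.py
```

```text
80 dtilt,tx,ty,dyaw [ 0.0249  0.0002 -0.0006  0.0022] sd [0.0031 0.0001 0.0002 0.0018] med res 0.18825477560213244
14.125 [ 0.5183 -0.0872  0.0017] [ 0.4993  5.2979 -0.2419]
scene 0 30 [0.0434] [0.8676 0.3679] 0.09952021789570153
scene 0.05 10 [0.022] [0.5542 0.02  ] 0.20908040473278788
scene 0.15 19 [0.0111] [ 0.8764 -0.4345] 0.8800247243938628
top 0 10 [0.04] [ 0.9329 -0.012 ] 0.057761493804051156
top 0.05 7 [0.0478] [ 1.4074 -0.0325] 0.07643661791492207
top 0.15 4 [0.035] [ 3.5482 -0.205 ] 0.14530725734002203
```

```bash
python3 -c "
from plant import ctrl
print(ctrl.hand_in())"
```

```text
the job is handed in; nothing more can be done
None
```

I handed the job in with the wedge still gripped under the middle of the scale's left side. The pole top in the top view shows 0.035 rad of correction, so the scale should stand level with both left feet off the desk; it slid about 0.5 mm, and the judge returned no verdict.

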